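Load a stone sample slab into a carrying rack with spring catches

ROBOT

A 6-joint arm with a two-finger parallel gripper is mounted at the origin on the work surface. World frame = base frame: x ahead of the robot, y to its left, z up, the work surface at z = 0. Lengths are in m, angles in degrees, forces in N, time in s.
With the tool pointing down it reaches from about 0.35 to 0.975 m from the base axis. Payload 7.1 kg.
Tool frame: the origin (TCP) lies at the very end of the fingers, on their centre line; the grasp point (between the pads) lies 19 mm behind it; z points along the fingers, y is the line along which they close (so a half turn about z gives the same grasp; the last joint's range is limited). The gripper opens to 88 mm and grips with 3 to 60 N. Pads are 20 mm wide; open, the fingers measure 115 mm over their backs; the gripper's body (75 mm by 178 mm) begins 61 mm behind the grasp point.
Start: joints at [-67.323, 24.242, 93.386, -0, 62.372, -1.089], TCP at [0.252, -0.572, 0.223] pointing down, gripper open.
Joint ranges: [-172.04, 172.04], [-51.8, 120.97], [4.93, 147.93], [-75.15, 255.16], [6.16, 154.13], [-145.62, 145.62]. Speed limits (degrees/s): [136.94, 136.94, 172.46, 180, 180, 180].

INTERFACE

Orientations are given as [roll, pitch, yaw] about the fixed x, y, z axes, in that order (R = Rz(yaw) Ry(pitch) Rx(roll)).
In Python, from rig import status, imaging, workorder gives the robot as it stands.
- The arm moves only by the tool arm_command, never from a script. Its argument "moves" is a list that holds one entry, the list of rows, each a list of 5 numbers: the shift along the tool's x, y, z in units of 0.25 m (1.0 is 0.25 m), then the turn about the tool's z in units of 45 degrees (1.0 is 45 degrees), then the finger opening in mm, from 0 to 87.8. A call has 1 to 10 rows; each row is the pose to reach, as a shift and turn from the pose commanded when the call began, along the tool's axes at that moment; what a row does not reach only later rows make up. A row lasts 1/12 s, in which the tool goes at most 41.7 mm and 7.16 degrees, less where a joint would pass 70% of its speed; a pose out of reach is approached as far as the arm can. A call with a number of a shift or a turn outside -1 to 1 is refused whole. A call with a gripper value outside its range is refused whole. The fingers move at their own pace and stop on an object; "grip_force" is the grip in N (left out, the last holds). Time passes only in rows, so rows that repeat a pose let the fingers close. It gives the time, the measured TCP pose, the force, the opening and the grip force at its end, in the units of the state.
- status.sense(): the state, without advancing time (a new reading comes with each control period).
- imaging.get_image(name): name is "scene" or "top"; returns a dict with "image" (480x640x3 uint8, red, green, blue), "fx", "fy", "cx", "cy" (pixels), "D" ([k1, k2, p1, p2, k3] as OpenCV has them; the pictures are not rectified), "R" (3x3) and "t" (3): a world point X has camera coordinates R X + t. Camera axes: x right, y down, z forward; pixel columns grow to the right and rows downward; lengths in m; the calibration is good to about 2 mm. A picture is of the moment at which its call begins. There is no depth.
- workorder.job_done(): hands the job in; it is judged then, once.
The state is a dict: "t": time; "joint_pos": joint angles; "qvel": joint speeds; "tau": joint torques, N m; "position": TCP position; "tcp_rot": TCP orientation; "contact_force": force on the tool from outside, world axes, zero at the start; "ft_torque": the same for the moment, N m; "opening": finger opening in m; "grasp_force": force on a finger pad.
Only numpy, scipy, OpenCV 4.12 (cv2) and the standard library are available. Lean on these libraries where they do the work, as an engineer would, in place of code of your own. Each camera call takes 0.05 s, during which the arm holds its last target. There are 200 camera calls.

TASK

Take the stone slab that stands in the grooved timber block and load it into the empty slot of the carrying rack, through the slot's open end: its edge has to hold the slot's spring catch down while it goes in. Push it fully home so that the catch snaps up again behind it, and leave it standing there. Keep the slab upright and leave the other slabs and the things on the bench where they are.

Things in the scene. Friction and masses are not known exactly. Their poses are not given: they have to be found in the camera images.
- slab: the slab to load: a plain pale stone plate 170 long x 18 thick x 85 mm high, about 0.6 kg, edges rounded 2 mm, standing on its long edge in the groove of the block. Origin: centre of its underside; x along its length (the two ends are alike), y through its thickness, z up
- block: fixed timber drying block 120 x 74 x 30 mm with a groove 21 mm wide along its x, groove floor 15 mm above the bench; the slab stands in the groove and sticks out 25 mm at each end. Origin: centre of its underside on the bench; x along the groove, z up
- slot: the empty one of the rack's three slots (left, middle or right). Origin: on its floor, 27 mm above the bench, just where the origin of a slab that is home lies. x: direction of insertion, y sideways, z up. Level floor x = -88 to +95 mm, end stop (30 mm high) at x = +86.5. Walls 30 mm high, 22 mm apart from x = -60 inwards, flaring to 40 mm apart at x = -86
- slot_mouth (a point): open end of that slot: outer edge of the sill, at slot x = -122 mm, y = 0, level with the slot floor; axes as the slot. The sill runs from here to x = -104; then the catch fills the gap in the floor up to x = -88.5. The rack's base (3 mm below floor level) ends at x = -128
- catch (a joint): travel of the empty slot's spring catch, m: 0 = up (top 12 mm above the slot floor), 0.012 = flush, 0.0125 = bottom stop. Square faces on both sides stop a slab that is just pushed against it; pressed from above with 1 to 2 N it sinks straight down, stays down under a slab, and springs up once the slab has passed (slab origin at slot x above -3.5 mm)
- catch_top (a point): centre of the top face of that catch: a dark steel block 14.5 (along the slot's x) x 28 mm, at slot x = -96 mm; its face towards the slot lies at x = -88.5 mm
- rack: the fixed carrying rack: plywood base 235 x 216 x 24 mm, three identical aluminium slots 64 mm apart, a post 12 mm thick at each end of its two tie bars (101 mm to either side of the middle, 130 mm high) and dark side handles outside the posts, out to 133 mm. Origin: on the bench under the middle slot's origin; axes as the slots
- front_bar (a point): middle of the top of the front tie bar, a flat bar across all slots 90.5 to 98.5 mm above the slot floor (5.5 mm over a loaded slab), x = -65 to -40 mm; a second one lies at +40 to +65. So a slab cannot be lowered in from above, and fingers holding its top edge cannot pass the front bar: the last part is pushed from behind
- slab_b: a like slab already loaded in one of the other slots, to be left there; axes and origin as for the slab
- slab_c: a like slab already loaded in the remaining slot, to be left there; axes and origin as for the slab
- maquette: small white stone figure of stacked balls on a round wooden foot, 60 mm across, 110 mm high; stays where it is. Origin: centre of its underside
- mallet: round dark wooden mallet standing on its head, 88 mm across, 205 mm high; stays where it is. Origin: centre of its underside
- jar: lidded jar 64 mm across, 85 mm high; stays where it is. Origin: centre of its underside

How it is judged (in metres and radians):
On the way:
1. the slab's front edge is in the empty slot and holds its catch down (value of joint catch above 0.008 m and x of slab in the frame of slot between -0.16 and -0.005 m and horizontal distance between slab and slot below 0.165 m), for 0.1 s.
At the end, for the whole second after the job is handed in: the slab stands at rest on the floor of the slot that was empty, upright (tilt under 0.15 rad) and in line with it, its origin within about 4 mm of the slot's origin, and the catch has snapped up behind it (within 2 mm of fully up); the other slabs and bench things are where they were (x of slab in the frame of slot between -0.005 and 0.004 m and y of slab in the frame of slot between -0.004 and 0.004 m and z of slab in the frame of slot between -0.003 and 0.003 m and angle between the x axis of slab and the x axis of slot, either way round below 0.06 rad and angle between slab's own z axis and vertical below 0.15 rad and value of joint catch below 0.002 m and linear speed of slab below 0.02 m/s); the robot touches nothing.
It fails at once if a slab that was already loaded is shifted by more than 8 mm (distance of any of slab_b, slab_c from where it was at the start of the episode above 0.008 m).
It fails at once if the maquette, mallet or jar is shifted by more than 20 mm (distance of any of maquette, mallet, jar from where it was at the start of the episode above 0.02 m).
It fails at once if the slab is tipped over (more than 0.5 rad from upright) (angle between slab's own z axis and vertical above 0.5 rad).
It also fails if it takes over 58 s, if anything falls off the work surface, if the arm or the gripper's body presses on something with over 40 N, if the wrist force passes 120 N, or if a joint passes its speed limit or range.

## Working session

There is one attempt and no reset: what is moved stays moved. The work goes in short steps, Python scripts to look and compute and a tool call to move; the robot and the scene stay as the last step left them, time stands still between calls to the robot, and variables do not carry over. Pictures are saved under pics/ and viewed, at most 10 in all, crops included, and the job is handed in when it is done.

Besides the shell and the picture viewer there is one more tool, called after ">>>" by a JSON object that holds its "name" and its "arguments", one argument or row to a line. arm_command: Moves the arm, as the interface text tells. Shifts and turns lie within -1 to 1; 1 stands for 0.25 m of shift or 45 degrees of turn. Its arguments: {"type":"object","properties":{"moves":{"type":"array","items":{"type":"array","items":{"type":"array","items":{"type":"number"}}}},"grip_force":{"type":"number"}},"required":["moves"]}

```bash
mkdir -p pics; ls; cat > h.py <<'E'
import numpy as np, cv2
from rig import status, imaging, workorder
def grab(name,fn=None):
    d=imaging.get_image(name)
    d['K']=np.array([[d['fx'],0,d['cx']],[0,d['fy'],d['cy']],[0,0,1.]])
    d['D']=np.array(d['D'],float);d['R']=np.array(d['R']);d['t']=np.array(d['t'])
    if fn: cv2.imwrite('pics/'+fn,d['image'][:,:,::-1])
    return d
def onz(d,px,z):
    px=np.array(px,float).reshape(-1,1,2)
    n=cv2.undistortPoints(px,d['K'],d['D']).reshape(-1,2)
    r=np.c_[n,np.ones(len(n))]@d['R']
    c=-d['R'].T@d['t']
    return c+r*((np.broadcast_to(z,len(n))-c[2])/r[:,2])[:,None]
def proj(d,X):
    return cv2.projectPoints(np.array(X,float).reshape(-1,3),cv2.Rodrigues(d['R'])[0],d['t'],d['K'],d['D'])[0].reshape(-1,2)
E
python3 - <<'E'
from h import *
for n in('scene','top'):
    d=grab(n,n+'0.png'); print(n,-d['R'].T@d['t'],d['R'][2],d['fx'])
print(status.sense())
E
```

```text
pics
scene [ 1.16323318 -0.35176243  1.12997914] [-0.47156793  0.28792189 -0.83350146] 523.6301059478011
top [ 0.35419559 -0.01025577  1.33000271] [ 0.19181839 -0.01345794 -0.98133816] 555.4055414726209
{'t': 0.1, 'joint_pos': array([-6.73219229e+01,  2.42790368e+01,  9.34274145e+01,  3.57270075e-04,
        6.23723279e+01, -1.08674735e+00]), 'qvel': array([-0.00535581, -0.06979823, -0.14107016,  0.04096742,  0.03327744,
       -0.10718028]), 'tau': array([ 3.08713161e-04, -5.45614922e+01, -2.74324661e+01,  6.45172619e-02,
        1.87178969e-02, -1.33815041e-05]), 'position': array([ 0.25171283, -0.57151701,  0.22198803]), 'tcp_rot': array([-1.79921241e+02, -1.81038887e-03,  2.37646574e+01]), 'contact_force': array([-0.28417873,  0.69623917, -0.21223227]), 'ft_torque': array([0.04680092, 0.01146943, 0.03087979]), 'grasp_force': 0.0, 'opening': 0.08824415445513571}
```

View pics/top0.png

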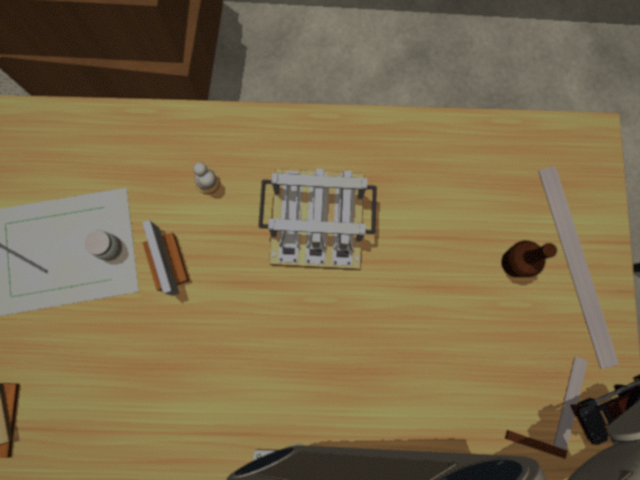

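View pics/scene0.png

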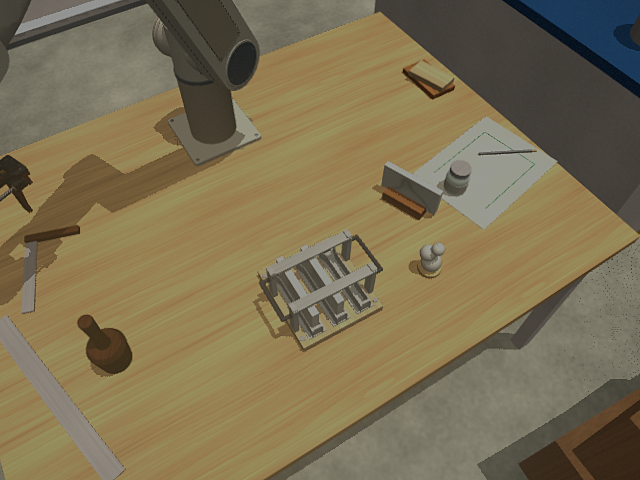

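The top view shows the rack at about (318,220) with its open ends apparently toward the robot (row ~250), the block and slab at (165,260), and the figure, jar and mallet at (205,178), (102,243) and (525,260). Next I zoom in to find the empty slot.

```bash
python3 - <<'E'
import cv2,numpy as np
t=cv2.imread('pics/top0.png');s=cv2.imread('pics/scene0.png')
f=lambda a,x,y,w,h,k:cv2.resize(a[y:y+h,x:x+w],(w*k,h*k),interpolation=cv2.INTER_CUBIC)
a=f(t,250,160,133,115,6); cv2.imwrite('pics/rackt.png',a[:600,:798])
b=f(t,135,210,60,95,6);c=f(s,370,155,75,65,5)
d=np.zeros((570,800,3),np.uint8);d[:570,:360]=b;d[:325,370:745]=c;cv2.imwrite('pics/slab.png',d)
a=f(s,250,225,140,130,4);cv2.imwrite('pics/racks.png',a)
E
```

```text
(no output)
```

View pics/rackt.png

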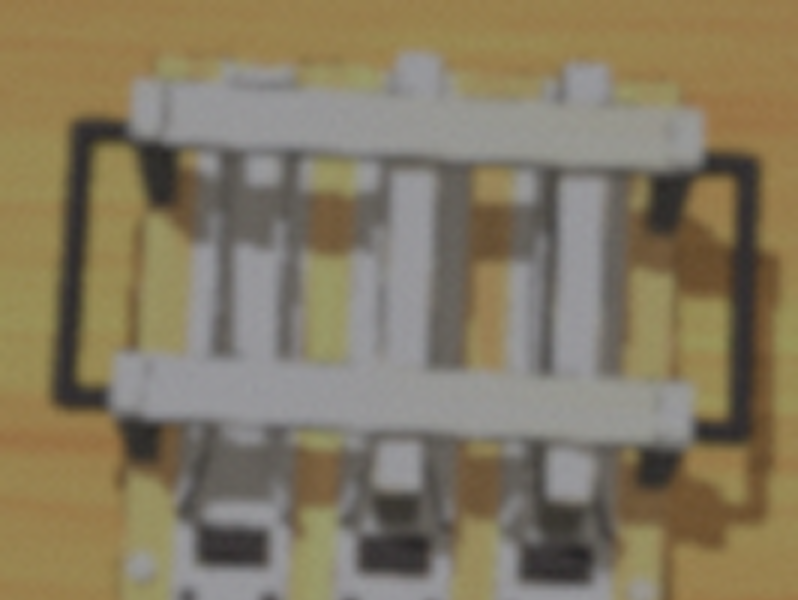

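View pics/racks.png

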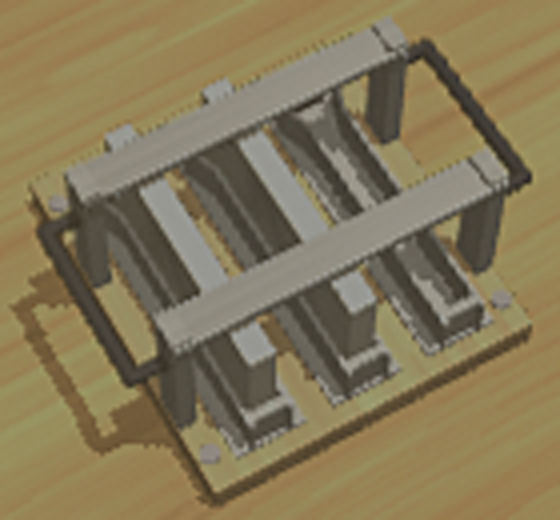

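View pics/slab.png

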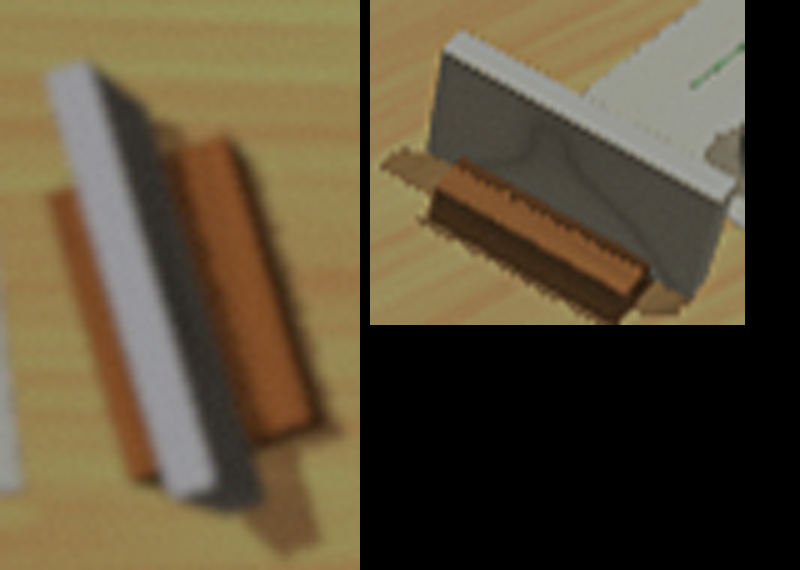

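The left slot (+y side) is the empty one. The two slabs stand in the middle and right slots, and the catches are the dark blocks near top-picture (289,251), (315,252) and (342,253). The slab's top corners in the top picture are about (142.5,222), (150,220), (171,292) and (164,294).

```bash
cat >> h.py <<'E'
def pk(l,ox,oy,k): return [((x+.5)/k-.5+ox,(y+.5)/k-.5+oy) for x,y in l]
def load(n): # calibration of fresh view
    return grab(n)
E
python3 - <<'E'
from h import *
t=grab('top');s=grab('scene')
np.set_printoptions(precision=4,suppress=True)
ang=lambda v:np.degrees(np.arctan2(v[1],v[0]))
# slab, z=.100: [far-left, far-right, near-right, near-left]
a=onz(t,pk([(45,75),(90,60),(215,490),(175,502)],135,210,6),.1)
b=onz(s,pk([(447-370,45),(455-370,32),(735-370,190),(722-370,203)],370,155,5),.1)
for p in(a,b): print('slab',p.mean(0),np.linalg.norm(p[1]-p[0]),np.linalg.norm(p[2]-p[1]));print(p[:,:2])
print('yaw',ang(a[0]+a[1]-a[2]-a[3]),ang(b[0]-b[3]),ang(b[1]-b[2]))
# catches by dark mask
g=cv2.cvtColor(t['image'],cv2.COLOR_RGB2GRAY).astype(float)
c=[]
for u,v in pk([(232,547),(393,556),(555,562)],250,160,6):
    x0,y0=int(round(u))-8,int(round(v))-5; w=np.clip(105-g[y0:y0+10,x0:x0+17],0,None)
    yy,xx=np.mgrid[y0:y0+10,x0:x0+17]; c.append(((w*xx).sum()/w.sum(),(w*yy).sum()/w.sum()))
C=onz(t,c,.039);C2=onz(t,pk([(232,547),(393,556),(555,562)],250,160,6),.039)
print('catch',c,C,C2,ang(C[0]-C[2])-90,np.linalg.norm(C[0]-C[2]))
F=onz(t,pk([(112,350),(110,405),(693,385),(690,440)],250,160,6),.1255)
R=onz(t,pk([(135,78),(132,135),(703,110),(700,162)],250,160,6),.1255)
print('bars',F.mean(0),R.mean(0),ang(R.mean(0)-F.mean(0)),np.linalg.norm(R.mean(0)-F.mean(0)),ang(F[0]-F[2])-90,ang(R[0]-R[2])-90,np.linalg.norm(F[0]-F[2]))
# scene bars: far (front) & near (rear); crop 250,225 x4
Fs=onz(s,pk([(65,178),(85,203),(378,18),(408,42)],250,225,4),.1255)
Rs=onz(s,pk([(155,320),(178,350),(475,152),(505,178)],250,225,4),.1255)
print('barsS',Fs.mean(0),Rs.mean(0),ang(Rs.mean(0)-Fs.mean(0)),np.linalg.norm(Rs.mean(0)-Fs.mean(0)),ang(Fs[2]-Fs[0])-90,ang(Rs[2]-Rs[0])-90)
# jar, maquette, mallet rough
print(onz(t,[(102,243),(205,182),(522,260)],[.085,.05,.06]))
E
```

```text
slab [0.5312 0.3336 0.1   ] 0.017533802040113653 0.17051737170857836
[[0.6078 0.3717]
 [0.614  0.3553]
 [0.4538 0.2966]
 [0.4491 0.3109]]
slab [0.5314 0.3333 0.1   ] 0.010510397870994944 0.17228982353353942
[[0.4534 0.3004]
 [0.4481 0.3095]
 [0.6105 0.3672]
 [0.6136 0.3561]]
yaw 20.529350160127052 -160.83028210881596 -160.4374726380082
catch [(np.float64(288.00364117841775), np.float64(250.51837140019862)), (np.float64(316.01147132169575), np.float64(251.09102244389027)), (np.float64(342.997149122807), np.float64(252.29298245614035))] [[ 0.5609  0.0433  0.039 ]
 [ 0.5612 -0.0226  0.039 ]
 [ 0.5599 -0.0862  0.039 ]] [[ 0.5604  0.0427  0.039 ]
 [ 0.5584 -0.0205  0.039 ]
 [ 0.5576 -0.084   0.039 ]] -0.4398938233749021 0.129452053351877
bars [ 0.6049 -0.0215  0.1255] [ 0.71   -0.0252  0.1255] -2.0235010977385413 0.10513592850029504 -2.03764857570836 -1.7740855705508807 0.21525625797108092
barsS [ 0.5996 -0.0226  0.1255] [ 0.7047 -0.0259  0.1255] -1.814540693852601 0.10520636728291825 -0.05835167985587475 -0.8285333596175661
[[ 0.5602  0.4629  0.085 ]
 [ 0.7194  0.2459  0.05  ]
 [ 0.5487 -0.5023  0.06  ]]
```

```bash
cat >> h.py <<'E'
from scipy.spatial.transform import Rotation as Ro
def go(x,y,z,yaw):
    s=status.sense(); R=Ro.from_euler('xyz',s['tcp_rot'],degrees=True).as_matrix()
    d=R.T@(np.array([x,y,z])-s['position'])
    print('t',round(s['t'],2),'pos',np.round(s['position'],4),'rot',np.round(s['tcp_rot'],2),'F',np.round(s['contact_force'],1),'open',round(s['opening'],4))
    print('shift units',np.round(d/.25,4),'turn',round(((s['tcp_rot'][2]-yaw+180)%360-180)/45,4),'rows>=',np.linalg.norm(d)/.0417)
S0=np.array([.6568,.0402]);YA=-1.6
def sl(x,y=0):
    a=np.radians(YA);return S0+np.array([x*np.cos(a)-y*np.sin(a),x*np.sin(a)+y*np.cos(a)])
E
python3 -c "
from h import *
go(.5313,.3335,.22,20)"
```

```text
t 0.2 pos [ 0.2518 -0.5717  0.2222] rot [-179.95   -0.     23.76] F [-0.7  1.  -0. ] open 0.0884
shift units [ 2.4823 -2.8633  0.0116] turn 0.0836 rows>= 22.718664991077006
```

>>> {"name": "arm_command", "arguments": {
  "moves": [
    [[0.83,-0.955,0,0,50],[0.83,-0.955,0,0,50],[0.83,-0.955,0,0,50],[0.83,-0.955,0,0,50],[0.83,-0.955,0,0,50],[0.83,-0.955,0,0,50],[0.83,-0.955,0,0,50],[0.83,-0.955,0,0,50]]
  ]
}}

```text
t: 0.87
position: [0.3454, -0.2665, 0.2225]
tcp_rot: [-179.9, -0.0, 23.8]
contact_force: [0.3, -0.1, -0.4]
opening: 0.05
grasp_force: 0.0
```

>>> {"name": "arm_command", "arguments": {
  "moves": [
    [[0.83,-0.955,0,0,50],[0.83,-0.955,0,0,50],[0.83,-0.955,0,0,50],[0.83,-0.955,0,0,50],[0.83,-0.955,0,0,50],[0.83,-0.955,0,0,50],[0.83,-0.955,0,0,50],[0.83,-0.955,0,0,50]]
  ]
}}

```text
t: 1.53
position: [0.44, 0.0356, 0.2229]
tcp_rot: [-180.0, -0.1, 23.9]
contact_force: [0.3, -1.6, 1.3]
opening: 0.05
grasp_force: 0.0
```

```bash
python3 -c "
from h import *
go(.5313,.3335,.22,20)"
```

```text
t 1.53 pos [0.44   0.0356 0.2229] rot [-1.7999e+02 -7.0000e-02  2.3870e+01] F [ 0.3 -1.6  1.3] open 0.05
shift units [ 0.8162 -0.942   0.0128] turn 0.0859 rows>= 7.473226269671784
```

>>> {"name": "arm_command", "arguments": {
  "moves": [
    [[0.8,-0.95,0.01,0.085,50],[0.8,-0.95,0.01,0.085,50],[0.8,-0.95,0.01,0.085,50],[0.8,-0.95,0.01,0.085,50],[0.8,-0.95,0.01,0.085,50],[0.8,-0.95,0.01,0.085,50],[0.8,-0.95,0.01,0.085,50],[0.8,-0.95,0.01,0.085,50],[0.8,-0.95,0.01,0.085,50],[0.8,-0.95,0.01,0.085,50]]
  ]
}}

```text
t: 2.37
position: [0.5261, 0.3308, 0.2195]
tcp_rot: [180.0, 0.1, 20.0]
contact_force: [-0.7, -1.1, 0.8]
opening: 0.05
grasp_force: 0.0
```

```bash
python3 -c "
from h import *
go(.5313,.3335,.064,20)"
```

```text
t 2.37 pos [0.5261 0.3308 0.2195] rot [1.7997e+02 7.0000e-02 2.0040e+01] F [-0.7 -1.1  0.8] open 0.05
shift units [ 0.024  -0.0035  0.6219] turn 0.0009 rows>= 3.730994958272589
```

>>> {"name": "arm_command", "arguments": {
  "moves": [
    [[0.024,-0.004,0.1,0,50],[0.024,-0.004,0.22,0,50],[0.024,-0.004,0.34,0,50],[0.024,-0.004,0.46,0,50],[0.024,-0.004,0.56,0,50],[0.024,-0.004,0.622,0,50],[0.024,-0.004,0.622,0,50]]
  ]
}}

```text
t: 2.95
position: [0.5292, 0.33, 0.0612]
tcp_rot: [179.9, 0.4, 19.9]
contact_force: [-0.7, -1.0, 0.4]
opening: 0.0496
grasp_force: 0.0
```

>>> {"name": "arm_command", "arguments": {
  "moves": [
    [[0,0,0,0,15],[0,0,0,0,10],[0,0,0,0,10],[0,0,0,0,10],[0,0,0,0,10],[0,0,0,0,10]]
  ],
  "grip_force": 45
}}

```text
t: 3.45
position: [0.5323, 0.334, 0.0658]
tcp_rot: [-180.0, -0.1, 20.0]
contact_force: [-0.9, 1.3, 6.8]
opening: 0.0177
grasp_force: 45.0
```

```bash
python3 -c "
from h import *
go(*sl(-.172),.17,-1.6)
s=status.sense();print(s['grasp_force'],s['ft_torque'])"
```

```text
t 3.45 pos [0.5323 0.334  0.0658] rot [-1.7995e+02 -1.1000e-01  1.9960e+01] F [-0.9  1.3  6.8] open 0.0177
shift units [-0.5723  1.0213 -0.4187] turn 0.4792 rows>= 7.453937857547726
44.986900091171265 [0.26827085 0.21772184 0.33702517]
```

>>> {"name": "arm_command", "arguments": {
  "moves": [
    [[0,0,-0.05,0,10],[0,0,-0.13,0,10],[0,0,-0.22,0,10],[0,0,-0.31,0,10],[0,0,-0.38,0,10],[0,0,-0.42,0,10],[0,0,-0.42,0,10]]
  ]
}}

```text
t: 4.03
position: [0.5328, 0.3337, 0.1722]
tcp_rot: [-180.0, -0.2, 19.9]
contact_force: [0.3, -0.0, -5.0]
opening: 0.0178
grasp_force: 45.0
```

```bash
python3 -c "
from h import *
go(*sl(-.2),.165,-1.6)"
```

```text
t 4.03 pos [0.5328 0.3337 0.1722] rot [-179.97   -0.2    19.94] F [ 0.3 -0.  -5. ] open 0.0178
shift units [-0.6783  0.979   0.026 ] turn 0.4786 rows>= 7.141943389098952
```

>>> {"name": "arm_command", "arguments": {
  "moves": [
    [[-0.06,0.08,0,0.05,10],[-0.14,0.2,0,0.13,10],[-0.23,0.33,0,0.21,10],[-0.32,0.46,0,0.28,10],[-0.41,0.59,0,0.35,10],[-0.5,0.72,0,0.41,10],[-0.58,0.84,0,0.45,10],[-0.64,0.93,0,0.47,10],[-0.678,0.979,0,0.479,10],[-0.678,0.979,0,0.479,10]]
  ]
}}

```text
t: 4.87
position: [0.4536, 0.0427, 0.1686]
tcp_rot: [179.9, 0.2, -1.8]
contact_force: [0.3, 0.6, -4.0]
opening: 0.0175
grasp_force: 45.0
```

```bash
python3 - <<'E'
from h import *
go(*sl(-.2),.08,-1.6)
t=grab('top','t1.png');s=grab('scene','s1.png')
f=lambda a,x,y,w,h,k:cv2.resize(a[y:y+h,x:x+w],(w*k,h*k),interpolation=cv2.INTER_CUBIC)
d=np.zeros((600,800,3),np.uint8)
d[:600,:390]=f(t['image'],255,190,65,100,6)[:, :, ::-1]
d[:480,395:795]=f(s['image'],260,175,100,120,4)[:,:,::-1]
cv2.imwrite('pics/c1.png',d)
E
```

```text
t 4.87 pos [0.4536 0.0427 0.1686] rot [179.94   0.21  -1.8 ] F [ 0.3  0.6 -4. ] open 0.0175
shift units [ 0.0142 -0.0131  0.3542] turn -0.0044 rows>= 2.1264519436537985
```

View pics/c1.png

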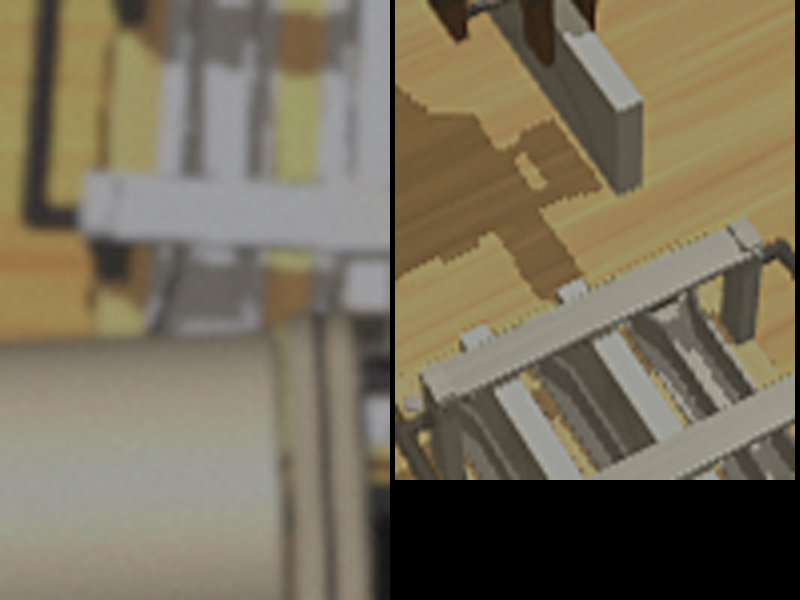

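The scene picture shows the slab hanging level with its front end at display (612–640,105). The top view is blocked by the arm. Next I check the slab's sideways position and yaw against the slot in the same camera.

```bash
python3 - <<'E'
from h import *
np.set_printoptions(precision=4,suppress=True)
s=grab('scene');st=status.sense()
p=pk([(640-395,101),(612-395,109),(597-395,30),(567-395,36)],260,175,4)
for z in(.203,.205): print(onz(s,p,z)[:,:2])
b=pk([(640-395,183),(616-395,192)],260,175,4); print('bottom',onz(s,b,.119))
print('tcp',st['position'],'exp front',sl(-.2+.085))
# slot inner line in scene: end-stop/far floor in 1st crop (racks.png, 250,225 x4): slab_c,b top faces far ends z=.112
q=pk([(233,350),(272,343),(335,287),(372,277)],250,225,4)
print('loaded slab ends',onz(s,q,.112))
# expected centres of the ends
for y in(-.128,-.064): print(sl(.086,y))
E
```

```text
[[0.5378 0.0471]
 [0.5344 0.0306]
 [0.4802 0.0537]
 [0.475  0.0366]]
[[0.5391 0.0462]
 [0.5357 0.0298]
 [0.4817 0.0528]
 [0.4764 0.0358]]
bottom [[0.5343 0.05   0.119 ]
 [0.5324 0.0343 0.119 ]]
tcp [0.4559 0.0455 0.1692] exp front [0.5418 0.0434]
loaded slab ends [[ 0.7235 -0.1011  0.112 ]
 [ 0.7309 -0.081   0.112 ]
 [ 0.72   -0.0335  0.112 ]
 [ 0.7255 -0.0128  0.112 ]]
[ 0.7392 -0.0902]
[ 0.741  -0.0262]
```

```bash
python3 - <<'E'
from h import *
np.set_printoptions(precision=4,suppress=True)
s=cv2.imread('pics/s1.png'); hsv=cv2.cvtColor(s,cv2.COLOR_BGR2HSV)
x0,y0,w,h=285,175,45,55
c=cv2.resize(s[y0:y0+h,x0:x0+w],(w*10,h*10),interpolation=cv2.INTER_NEAREST)
cv2.imwrite('pics/c2.png',c)
m=((hsv[...,1]<45)&(hsv[...,2]>145)).astype(np.uint8); m[:y0]=0;m[y0+h:]=0;m[:,:x0]=0;m[:,x0+w:]=0
n,l,st,ce=cv2.connectedComponentsWithStats(m); print(st[1:],ce[1:])
k=1+np.argmax(st[1:,4]); d=grab('scene')
R,L=[],[]
for r in range(st[k,1],st[k,1]+st[k,3]):
    xs=np.where(l[r]==k)[0]; L.append((xs[0]-.5,r));R.append((xs[-1]+.5,r))
print(L,R)
for E in(L,R):
    X=onz(d,E,.2045)[:,:2]; print(X)
E
```

```text
[[302 183  20  19 147]] [[311.7007 191.8435]]
[(np.float64(301.5), 183), (np.float64(301.5), 184), (np.float64(302.5), 185), (np.float64(303.5), 186), (np.float64(304.5), 187), (np.float64(304.5), 188), (np.float64(305.5), 189), (np.float64(306.5), 190), (np.float64(307.5), 191), (np.float64(307.5), 192), (np.float64(308.5), 193), (np.float64(309.5), 194), (np.float64(309.5), 195), (np.float64(310.5), 196), (np.float64(311.5), 197), (np.float64(312.5), 198), (np.float64(312.5), 199), (np.float64(313.5), 200), (np.float64(314.5), 201)] [(np.float64(308.5), 183), (np.float64(310.5), 184), (np.float64(310.5), 185), (np.float64(311.5), 186), (np.float64(312.5), 187), (np.float64(313.5), 188), (np.float64(313.5), 189), (np.float64(314.5), 190), (np.float64(315.5), 191), (np.float64(316.5), 192), (np.float64(316.5), 193), (np.float64(317.5), 194), (np.float64(318.5), 195), (np.float64(319.5), 196), (np.float64(319.5), 197), (np.float64(320.5), 198), (np.float64(321.5), 199), (np.float64(319.5), 200), (np.float64(317.5), 201)]
[[0.4731 0.0347]
 [0.4757 0.0332]
 [0.4795 0.0336]
 [0.4832 0.034 ]
 [0.487  0.0344]
 [0.4896 0.0329]
 [0.4933 0.0333]
 [0.4971 0.0337]
 [0.5008 0.0342]
 [0.5033 0.0326]
 [0.507  0.033 ]
 [0.5107 0.0335]
 [0.5132 0.0319]
 [0.5169 0.0324]
 [0.5206 0.0328]
 [0.5242 0.0332]
 [0.5267 0.0317]
 [0.5304 0.0321]
 [0.534  0.0325]]
[[0.4816 0.0485]
 [0.4866 0.0508]
 [0.4892 0.0493]
 [0.4929 0.0497]
 [0.4967 0.0501]
 [0.5004 0.0505]
 [0.503  0.0489]
 [0.5067 0.0493]
 [0.5104 0.0497]
 [0.5141 0.0501]
 [0.5166 0.0485]
 [0.5203 0.0489]
 [0.524  0.0493]
 [0.5276 0.0497]
 [0.5301 0.0482]
 [0.5337 0.0486]
 [0.5374 0.049 ]
 [0.5375 0.0436]
 [0.5375 0.0383]]
```

View pics/c2.png

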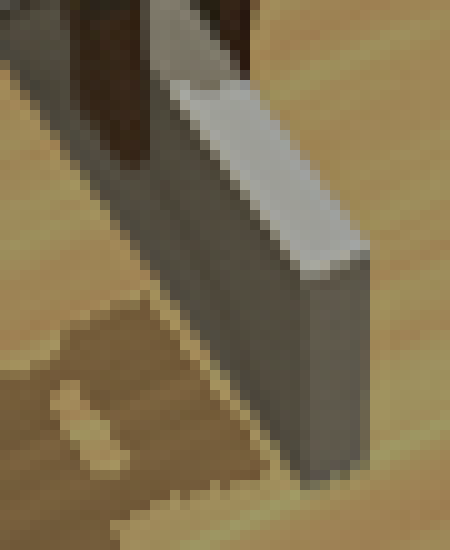

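The slab's yaw of about -1.5° is right. I measure the loaded slabs' top faces the same way, in the same camera, as a sideways reference.

```bash
python3 - <<'E'
from h import *
np.set_printoptions(precision=4,suppress=True)
d=grab('scene')
def fit(fn,z,box,cam):
    s=cv2.imread(fn);hsv=cv2.cvtColor(s,cv2.COLOR_BGR2HSV)
    x0,y0,x1,y1=box
    m=np.zeros(s.shape[:2],np.uint8);m[y0:y1,x0:x1]=((hsv[...,1]<45)&(hsv[...,2]>145))[y0:y1,x0:x1]
    n,l,st,ce=cv2.connectedComponentsWithStats(m)
    for k in range(1,n):
        if st[k,4]<40: continue
        o=[]
        for side in(0,-1):
            E=[(np.where(l[r]==k)[0][side]+(side and .5 or -.5),r) for r in range(st[k,1]+3,st[k,1]+st[k,3]-3)]
            X=onz(cam,E,z)[:,:2]; o.append(X)
        w=[np.polyfit(X[:,0]-.655,X[:,1],1) for X in o]
        print(st[k],'y at x=.655',w[0][1],w[1][1],'mid',(w[0][1]+w[1][1])/2,'yaw',np.degrees([w[0][0],w[1][0]]))
fit('pics/s1.png',.112,(278,258,335,298),d)
fit('pics/s1.png',.2045,(285,175,330,230),d)
# bars of rack in scene: ends at both sides -> midpoint
t=grab('top')
print('top view'); 
g=cv2.imread('pics/top0.png')
h=cv2.cvtColor(g,cv2.COLOR_BGR2HSV)
for r in range(190,218,4): print(r,[tuple(int(v) for v in h[r,c,1:]) for c in range(311,332,2)])
E
```

```text
[278 258  29  15 216] y at x=.655 -0.13761698647378448 3.14217804243204 mid 1.5022805279791278 yaw [ -32.2387 3544.9599]
[285 258  50  40 663] y at x=.655 -0.08765765825077834 -0.015770809768253614 mid -0.051714234009515976 yaw [-28.9752  -6.5037]
[302 183  20  19 147] y at x=.655 0.028174237932046795 0.045039618334076915 mid 0.03660692813306186 yaw [-1.9122 -1.7419]
top view
190 [(2, 147), (11, 117), (2, 131), (7, 156), (5, 156), (2, 146), (25, 112), (21, 98), (38, 100), (100, 135), (105, 153)]
194 [(26, 100), (23, 98), (4, 133), (7, 154), (7, 155), (4, 145), (20, 100), (26, 99), (39, 99), (114, 110), (117, 116)]
198 [(19, 110), (10, 127), (2, 139), (7, 156), (7, 155), (5, 146), (23, 102), (26, 100), (51, 100), (110, 104), (120, 102)]
202 [(2, 134), (10, 131), (2, 145), (5, 153), (5, 156), (2, 141), (20, 101), (22, 103), (60, 102), (123, 104), (121, 105)]
206 [(7, 155), (2, 138), (2, 150), (5, 154), (5, 154), (11, 136), (23, 102), (25, 104), (63, 105), (110, 139), (112, 152)]
210 [(5, 154), (2, 126), (5, 150), (5, 154), (5, 155), (12, 132), (25, 103), (23, 102), (76, 108), (110, 139), (111, 151)]
214 [(7, 153), (2, 129), (7, 153), (5, 154), (7, 155), (6, 119), (25, 102), (27, 104), (84, 119), (105, 148), (111, 152)]
```

```bash
python3 - <<'E'
from h import *
np.set_printoptions(precision=4,suppress=True)
d=grab('scene');t=grab('top')
s=cv2.cvtColor(cv2.imread('pics/s1.png'),cv2.COLOR_BGR2HSV)
for r in range(262,286,2):
    m=(s[r,280:345,1]<45)&(s[r,280:345,2]>140)
    e=np.flatnonzero(np.diff(np.r_[0,m.astype(int),0])); runs=e.reshape(-1,2)+280
    runs=[q for q in runs if 5<q[1]-q[0]<14]
    print('s',r,[(q.tolist(),onz(d,[((q[0]+q[1]-1)/2,r)],.112)[0,:2]) for q in runs])
h=cv2.cvtColor(cv2.imread('pics/top0.png'),cv2.COLOR_BGR2HSV)
for lo,hi in((308,330),(336,356)):
  for r in range(192,216,4):
    m=(h[r,lo:hi,1]<20)&(h[r,lo:hi,2]>137);e=(np.flatnonzero(np.diff(np.r_[0,m.astype(int),0]))).reshape(-1,2)+lo
    q=max(e,key=lambda q:q[1]-q[0]); print('t',r,q,onz(t,[((q[0]+q[1]-1)/2,r)],.112)[0,:2])
E
```

```text
s 262 [([311, 319], array([ 0.6226, -0.0223]))]
s 264 [([312, 320], array([ 0.6284, -0.0231]))]
s 266 [([280, 291], array([ 0.5964, -0.0851])), ([313, 322], array([ 0.6347, -0.023 ]))]
s 268 [([280, 287], array([ 0.5987, -0.0916])), ([315, 323], array([ 0.641 , -0.0229]))]
s 270 [([316, 324], array([ 0.6467, -0.0238]))]
s 272 [([285, 293], array([ 0.6144, -0.0862])), ([317, 326], array([ 0.653 , -0.0237]))]
s 274 [([286, 294], array([ 0.6201, -0.0869])), ([319, 327], array([ 0.6592, -0.0236]))]
s 276 [([287, 296], array([ 0.6264, -0.0867])), ([320, 328], array([ 0.6648, -0.0245]))]
s 278 [([288, 297], array([ 0.6321, -0.0874])), ([321, 330], array([ 0.671 , -0.0243]))]
s 280 [([290, 298], array([ 0.6383, -0.0871])), ([323, 331], array([ 0.6771, -0.0242])), ([335, 345], array([0.6924, 0.0005]))]
s 282 [([291, 300], array([ 0.6445, -0.0869]))]
s 284 [([292, 301], array([ 0.6501, -0.0876]))]
t 192 [316 322] [ 0.6852 -0.0244]
t 196 [316 322] [ 0.6758 -0.0246]
t 200 [315 322] [ 0.6665 -0.0237]
t 204 [314 322] [ 0.6571 -0.0228]
t 208 [315 321] [ 0.6479 -0.023 ]
t 212 [315 321] [ 0.6386 -0.0232]
t 192 [344 350] [ 0.6869 -0.0879]
t 196 [344 350] [ 0.6775 -0.088 ]
t 200 [344 350] [ 0.6682 -0.0882]
t 204 [344 350] [ 0.6589 -0.0883]
t 208 [343 350] [ 0.6496 -0.0873]
t 212 [343 350] [ 0.6403 -0.0874]
```

The loaded slabs give a slot centre of y ≈ 0.040 in both cameras, which agrees with the estimate. I lower to just above catch height, move forward over the catch, then press down.

```bash
python3 -c "
from h import *
go(*sl(-.2),.098,-1.6)
go(*sl(-.162),.098,-1.6)"
```

```text
t 5.27 pos [0.4562 0.0461 0.1695] rot [-1.80e+02  1.00e-02 -1.53e+00] F [-0.5  0.7 -5.3] open 0.0175
shift units [0.0029 0.0012 0.2861] turn 0.0015 rows>= 1.7152718487722762
t 5.27 pos [0.4562 0.0461 0.1695] rot [-1.80e+02  1.00e-02 -1.53e+00] F [-0.5  0.7 -5.3] open 0.0175
shift units [0.1549 0.0014 0.2861] turn 0.0015 rows>= 1.9503571532697195
```

>>> {"name": "arm_command", "arguments": {
  "moves": [
    [[0,0,0.08,0,10],[0,0,0.18,0,10],[0,0,0.26,0,10],[0,0.001,0.285,0,10],[0.03,0.001,0.285,0,10],[0.08,0.001,0.285,0,10],[0.12,0.001,0.285,0,10],[0.155,0.001,0.285,0,10],[0.155,0.001,0.285,0,10],[0.155,0.001,0.285,0,10]]
  ]
}}

```text
t: 6.1
position: [0.4955, 0.0441, 0.099]
tcp_rot: [-180.0, -0.1, -1.6]
contact_force: [-0.9, 0.2, -5.5]
opening: 0.0178
grasp_force: 45.0
```

```bash
python3 -c "
from h import *
go(*sl(-.162),.079,-1.6)
grab('top')
go(*sl(-.162),.079,-1.6)"
```

```text
t 6.1 pos [0.4955 0.0441 0.099 ] rot [-1.7999e+02 -6.0000e-02 -1.6200e+00] F [-0.9  0.2 -5.5] open 0.0178
shift units [-0.0028 -0.0026  0.0798] turn -0.0004 rows>= 0.4791270569584743
t 6.15 pos [0.4946 0.044  0.0987] rot [ 1.80e+02  1.00e-02 -1.62e+00] F [-0.8 -0.8 -4.2] open 0.0175
shift units [ 0.0009 -0.003   0.0789] turn -0.0004 rows>= 0.47312746827321767
```

Lower in small steps (2–3 mm), watching the force.

>>> {"name": "arm_command", "arguments": {
  "moves": [
    [[0,-0.002,0.015,0,10],[0,-0.002,0.03,0,10],[0,-0.002,0.045,0,10],[0,-0.002,0.06,0,10],[0,-0.002,0.07,0,10],[0,-0.002,0.07,0,10],[0,-0.002,0.07,0,10]]
  ]
}}

```text
t: 6.73
position: [0.4945, 0.0445, 0.0807]
tcp_rot: [180.0, 0.0, -1.6]
contact_force: [-0.9, -0.2, -3.7]
opening: 0.0181
grasp_force: 45.0
```

>>> {"name": "arm_command", "arguments": {
  "moves": [
    [[0,0,0.005,0,10],[0,0,0.01,0,10],[0,0,0.01,0,10],[0,0,0.01,0,10]]
  ]
}}

```text
t: 7.07
position: [0.4949, 0.0445, 0.0785]
tcp_rot: [-180.0, -0.0, -1.6]
contact_force: [-1.6, -0.7, -4.2]
opening: 0.018
grasp_force: 45.0
```

>>> {"name": "arm_command", "arguments": {
  "moves": [
    [[0,0,0.004,0,10],[0,0,0.008,0,10],[0,0,0.008,0,10],[0,0,0.008,0,10]]
  ]
}}

```text
t: 7.4
position: [0.4947, 0.0447, 0.0775]
tcp_rot: [-180.0, -0.0, -1.6]
contact_force: [-5.9, 0.7, 12.0]
opening: 0.0179
grasp_force: 45.0
```

```bash
python3 - <<'E'
from h import *
go(*sl(-.162),.076,-1.6)
s=grab('scene')
f=cv2.resize(s['image'][225:335,270:390],(720,660)[:2],interpolation=cv2.INTER_CUBIC)[:600]
cv2.imwrite('pics/c3.png',f[:,:,::-1])
go(*sl(-.162),.076,-1.6)
E
```

```text
t 7.4 pos [0.4947 0.0447 0.0775] rot [-1.7999e+02 -1.0000e-02 -1.6100e+00] F [-5.9  0.7 12. ] open 0.0179
shift units [ 0.0006 -0.0003  0.006 ] turn -0.0002 rows>= 0.0364650346115969
t 7.45 pos [0.4947 0.0446 0.0775] rot [-1.7999e+02 -1.0000e-02 -1.6100e+00] F [-6.7  1.3 11.1] open 0.0174
shift units [ 0.0006 -0.0003  0.0061] turn -0.0002 rows>= 0.03653528107666063
```

View pics/c3.png

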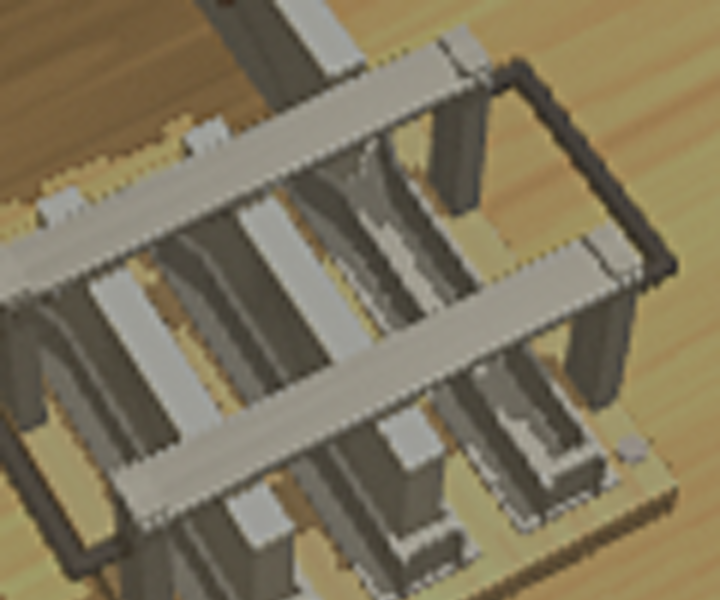

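The front bar now hides the slab's nose, which lines up with the empty slot. Its top face is at display (330,50). The slab is on the floor with Fz = +12 N, so I ease up slightly and slide in.

>>> {"name": "arm_command", "arguments": {
  "moves": [
    [[0,0,-0.003,0,10],[0.02,0,-0.003,0,10],[0.04,0,-0.003,0,10],[0.06,0,-0.003,0,10],[0.08,0,-0.003,0,10],[0.1,0,-0.003,0,10],[0.12,0,-0.003,0,10],[0.12,0,-0.003,0,10]]
  ]
}}

```text
t: 8.12
position: [0.5251, 0.0436, 0.0776]
tcp_rot: [180.0, 0.0, -1.6]
contact_force: [-5.5, -0.3, 7.9]
opening: 0.0178
grasp_force: 45.0
```

```bash
python3 -c "
from h import *
go(*sl(-.084),.0775,-1.6)
print(status.sense()['ft_torque'])"
```

```text
t 8.12 pos [0.5251 0.0436 0.0776] rot [ 1.80e+02  1.00e-02 -1.62e+00] F [-5.5 -0.3  7.9] open 0.0178
shift units [ 0.1911 -0.0011  0.0004] turn -0.0004 rows>= 1.145570078326526
[-0.00244009  1.05513806 -0.00519524]
```

>>> {"name": "arm_command", "arguments": {
  "moves": [
    [[0.02,0,-0.001,0,10],[0.04,0,-0.001,0,10],[0.06,0,-0.001,0,10],[0.08,0,-0.001,0,10],[0.1,0,-0.001,0,10],[0.12,0,-0.001,0,10],[0.14,0,-0.001,0,10],[0.16,0,-0.001,0,10],[0.18,0,-0.001,0,10],[0.19,0,-0.001,0,10]]
  ]
}}

```text
t: 8.95
position: [0.5715, 0.0423, 0.0777]
tcp_rot: [180.0, 0.1, -1.6]
contact_force: [-9.8, 0.0, 10.3]
opening: 0.0177
grasp_force: 45.0
```

```bash
python3 - <<'E'
from h import *
s=grab('scene')
go(*sl(-.084),.0775,-1.6)
f=cv2.resize(s['image'][215:325,270:390],(720,660)[:2],interpolation=cv2.INTER_CUBIC)[:600]
cv2.imwrite('pics/c4.png',f[:,:,::-1])
E
```

```text
t 9.0 pos [0.5719 0.0423 0.0777] rot [ 1.80e+02  1.00e-01 -1.61e+00] F [-5.9  0.7  7.5] open 0.0178
shift units [ 0.0038 -0.0011  0.0008] turn -0.0003 rows>= 0.024148502411033407
```

View pics/c4.png

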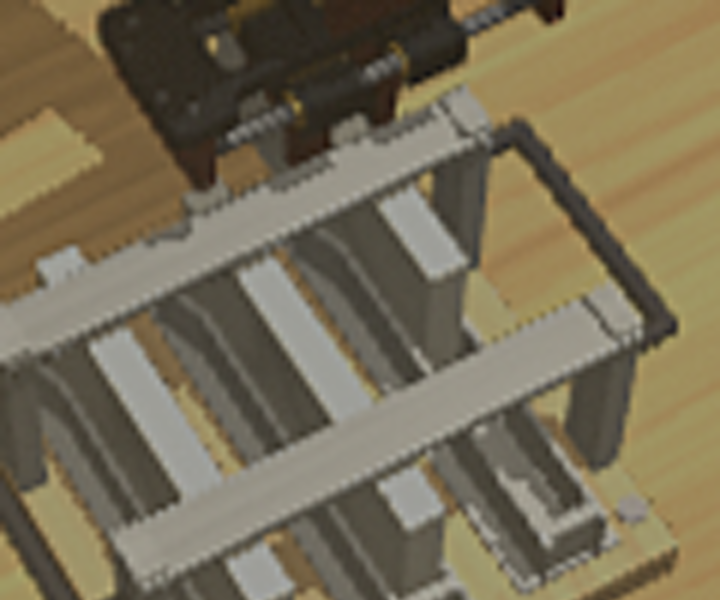

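The slab is in the left slot with its top front edge at display (440,260), and the fingers are still short of the front bar. Next I release, rise, go behind it and push.

>>> {"name": "arm_command", "arguments": {
  "moves": [
    [[0,0,-0.002,0,15],[0,0,-0.002,0,28],[0,0,-0.002,0,28],[0,0,-0.002,0,28],[0,0,-0.06,0,28],[0,0,-0.14,0,28],[0,0,-0.22,0,28],[0,0,-0.24,0,28],[0,0,-0.24,0,28]]
  ]
}}

```text
t: 9.75
position: [0.5737, 0.0424, 0.139]
tcp_rot: [-180.0, -0.2, -1.6]
contact_force: [0.5, 0.5, 0.1]
opening: 0.0281
grasp_force: 0.0
```

>>> {"name": "arm_command", "arguments": {
  "moves": [
    [[-0.08,0,0,0,28],[-0.2,0,0,0,10],[-0.32,0,0,0,0],[-0.41,0,0,0,0],[-0.44,0,0,0,0],[-0.44,0,0,0,0],[-0.44,0,0,0,0]]
  ],
  "grip_force": 20
}}

```text
t: 10.33
position: [0.4634, 0.0455, 0.1374]
tcp_rot: [-180.0, -0.1, -1.6]
contact_force: [0.4, 0.3, 1.3]
opening: 0.0007
grasp_force: 0.0
```

```bash
python3 -c "
from h import *
grab('top','t5.png'); grab('scene','s5.png')
go(*sl(-.194),.062,-1.6)"
```

```text
t 10.43 pos [0.4642 0.0454 0.1375] rot [-1.7999e+02 -9.0000e-02 -1.6200e+00] F [ 0.4 -1.1  1.5] open 0.0007
shift units [-0.0057 -0.0005  0.302 ] turn -0.0004 rows>= 1.810744054692208
```

>>> {"name": "arm_command", "arguments": {
  "moves": [
    [[-0.01,0,0.08,0,0],[-0.01,0,0.18,0,0],[-0.01,0,0.26,0,0],[-0.01,0,0.3,0,0],[-0.01,0,0.3,0,0],[0.02,0,0.3,0,0],[0.05,0,0.3,0,0],[0.08,0,0.3,0,0],[0.11,0,0.3,0,0],[0.14,0,0.3,0,0]]
  ]
}}

```text
t: 11.27
position: [0.4979, 0.0444, 0.0631]
tcp_rot: [-180.0, 0.0, -1.6]
contact_force: [-6.2, -0.2, 4.9]
opening: 0.0004
grasp_force: 3.0
```

>>> {"name": "arm_command", "arguments": {
  "moves": [
    [[0.03,0,0,0,0],[0.06,0,0,0,0],[0.09,0,0,0,0],[0.12,0,0,0,0],[0.15,0,0,0,0],[0.17,0,0,0,0],[0.19,0,0,0,0],[0.2,0,0,0,0],[0.2,0,0,0,0]]
  ]
}}

```text
t: 12.02
position: [0.5482, 0.043, 0.0627]
tcp_rot: [-180.0, -0.1, -1.6]
contact_force: [-2.4, -1.4, 1.7]
opening: 0.0006
grasp_force: 0.6
```

```bash
python3 -c "
from h import *
go(*sl(-.0935),.062,-1.6)
print((status.sense()['position'][0]-S0[0]))"
```

```text
t 12.02 pos [0.5482 0.043  0.0627] rot [-1.7999e+02 -7.0000e-02 -1.6100e+00] F [-2.4 -1.4  1.7] open 0.0006
shift units [ 0.0605 -0.0009  0.0029] turn -0.0003 rows>= 0.3629035599713982
-0.10857842287598929
```

Push the last ~15 mm in small steps until the end stop shows as a force rise.

>>> {"name": "arm_command", "arguments": {
  "moves": [
    [[0.01,0,0,0,0],[0.02,0,0,0,0],[0.03,0,0,0,0],[0.04,0,0,0,0],[0.045,0,0,0,0],[0.05,0,0,0,0],[0.05,0,0,0,0]]
  ]
}}

```text
t: 12.6
position: [0.5596, 0.0427, 0.0625]
tcp_rot: [180.0, 0.0, -1.6]
contact_force: [-4.7, 0.4, 3.2]
opening: 0.0001
grasp_force: 2.1
```

>>> {"name": "arm_command", "arguments": {
  "moves": [
    [[0.004,0,0,0,0],[0.008,0,0,0,0],[0.008,0,0,0,0]]
  ]
}}

```text
t: 12.85
position: [0.5617, 0.0426, 0.0624]
tcp_rot: [180.0, 0.0, -1.6]
contact_force: [-4.3, 0.1, 2.5]
opening: 0.0006
grasp_force: 2.1
```

>>> {"name": "arm_command", "arguments": {
  "moves": [
    [[0.004,0,0,0,0],[0.008,0,0,0,0],[0.008,0,0,0,0]]
  ]
}}

```text
t: 13.1
position: [0.5615, 0.0426, 0.0623]
tcp_rot: [180.0, 0.3, -1.6]
contact_force: [-11.9, 0.4, 9.2]
opening: 0.0005
grasp_force: 5.6
```

>>> {"name": "arm_command", "arguments": {
  "moves": [
    [[0.004,0,0,0,0],[0.008,0,0,0,0],[0.008,0,0,0,0]]
  ]
}}

```text
t: 13.35
position: [0.5614, 0.0426, 0.0621]
tcp_rot: [180.0, 0.5, -1.6]
contact_force: [-17.5, 0.3, 13.6]
opening: 0.0009
grasp_force: 8.8
```

```bash
python3 -c "
from h import *
go(*sl(-.2),.15,-1.6)"
```

```text
t 13.35 pos [0.5614 0.0426 0.0621] rot [179.98   0.49  -1.61] F [-17.5   0.3  13.6] open 0.0009
shift units [-0.4212 -0.001  -0.3481] turn -0.0003 rows>= 3.2759835800422494
```

That is a firm stop. I retreat and move aside for a check.

>>> {"name": "arm_command", "arguments": {
  "moves": [
    [[-0.04,0,0,0,0],[-0.12,0,0,0,0],[-0.24,0,-0.05,0,0],[-0.34,0,-0.2,0,0],[-0.4,0,-0.35,0,0],[-0.4,0.1,-0.5,0,0],[-0.4,0.25,-0.6,0,0],[-0.4,0.4,-0.6,0,0],[-0.4,0.55,-0.6,0,0],[-0.4,0.7,-0.6,0,0]]
  ]
}}

```text
t: 14.18
position: [0.4622, -0.1319, 0.2141]
tcp_rot: [179.9, -0.3, -1.6]
contact_force: [0.5, -0.6, 0.1]
opening: 0.0005
grasp_force: 0.0
```

>>> {"name": "arm_command", "arguments": {
  "moves": [
    [[0,0.1,0,0,0],[0,0.25,0,0,0],[0,0.4,0,0,0],[0,0.5,0,0,0],[0,0.6,0,0,0],[0,0.6,0,0,0],[0,0.6,0,0,0]]
  ]
}}

```text
t: 14.77
position: [0.457, -0.2809, 0.2125]
tcp_rot: [180.0, -0.1, -1.8]
contact_force: [-0.3, 0.4, -0.6]
opening: 0.0003
grasp_force: 0.0
```

```bash
python3 - <<'E'
from h import *
t=grab('top','t6.png');s=grab('scene','s6.png')
f=lambda a,x,y,w,h,k:cv2.resize(a[y:y+h,x:x+w],(w*k,h*k),interpolation=cv2.INTER_CUBIC)
d=np.zeros((600,800,3),np.uint8)
d[:550,:400]=f(t['image'],270,165,80,110,5)
d[:456,405:797]=f(s['image'],280,230,98,114,4)
cv2.imwrite('pics/c6.png',d[:,:,::-1])
go(0,0,0,0)
E
```

```text
t 14.87 pos [ 0.4567 -0.2791  0.2124] rot [ 1.80e+02 -3.00e-02 -1.62e+00] F [ 0.1  0.1 -0.4] open 0.0005
shift units [-1.8581 -1.0643  0.8485] turn -0.036 rows>= 13.80886134572972
```

View pics/c6.png

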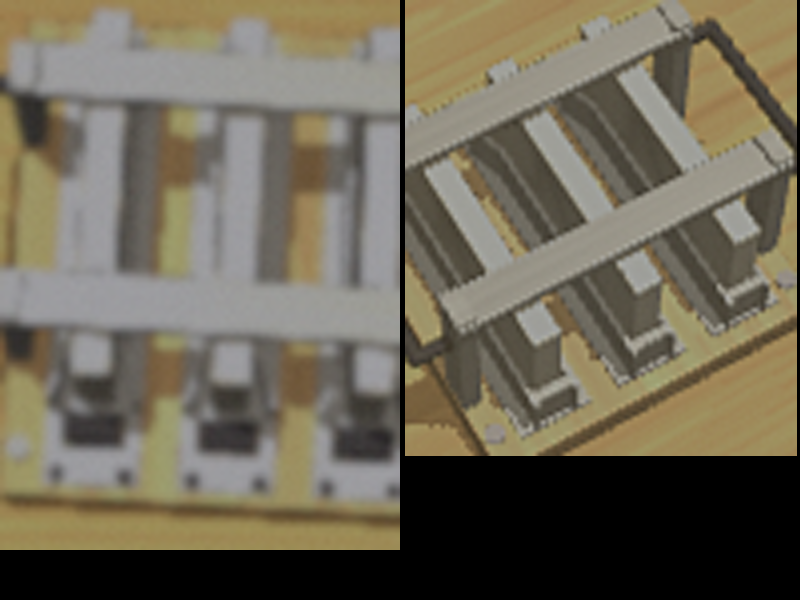

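All three slabs sit alike, with the left one against its end stop. The left catch is clear behind it at display (93,430), and nothing else has moved. I hand the job in once the catch pixels match the initial picture.

```bash
python3 - <<'E'
from h import *
def c(fn,u,v):
    g=cv2.imread('pics/'+fn,0).astype(float)[v-5:v+6,u-8:u+9];w=np.clip(80-g,0,None)
    yy,xx=np.mgrid[-5:6,-8:9];return round((w*xx).sum()/w.sum(),2),round((w*yy).sum()/w.sum(),2)
a=[c('top0.png',288,251),c('t6.png',288,251)];print(a,c('top0.png',315,252),c('t6.png',315,252))
if np.hypot(*(np.array(a[0])-a[1]))<.6: print(workorder.job_done())
E
```

```text
[(np.float64(0.12), np.float64(-0.26)), (np.float64(0.7), np.float64(-0.61))] (np.float64(0.86), np.float64(-0.63)) (np.float64(0.86), np.float64(-0.55))
```

```bash
python3 - <<'E'
from h import *
t=grab('top'); p=np.r_[sl(-.096),.039]; a=proj(t,[p,p-[0,0,.012]]); print(a[1]-a[0])
for fn in('top0.png','t6.png'):
    g=cv2.imread('pics/'+fn,0); print(g[244:258,288],g[244:258,286]); print(g[251,280:299])
print(cv2.imread('pics/t6.png',0)[246:260,316])
E
```

```text
[0.18186001 0.80460292]
[143 148 138 110  77  57  57  52  47  63 103 140 150 152] [141 148 134 106  71  56  57  54  48  64 106 141 151 152]
[150 141 107  72  55  53  54  54  52  54  54  52  55  63  93 129 148 143
 136]
[ 59  76  88  86  68  55  59  56  51  64 106 145 154 155] [ 83 109 121 104  74  58  58  56  51  63 109 143 156 154]
[154 145 111  73  57  56  56  54  56  53  57  56  57  60  82 109 124 122
 118]
[ 62  71  76  61  51  53  57  56  57  88 128 148 156 154]
```

The catch's edges match the initial picture, whereas a pressed catch would show a 0.8 px shift, so the catch is up.

```bash
python3 -c "
from rig import workorder
print(workorder.job_done())"
```

```text
the job is handed in; nothing more can be done
None
```

I loaded the slab into the empty left slot and pushed it against the end stop; the last pictures show the catch up behind it and nothing else moved, and the job is handed in, though no verdict came back.

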